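Reset the filter dial and take off the filter cap

ROBOT

A 6-joint arm with a two-finger parallel gripper is mounted at the origin on the work surface. World frame = base frame: x ahead of the robot, y to its left, z up, the work surface at z = 0. Lengths are in mm, angles in degrees, forces in N, time in s.
With the tool pointing down it reaches from about 350 to 850 mm from the base axis. Payload 8.1 kg.
Tool frame: the origin (TCP) lies midway between the tips of the shut fingers; the grasp point (between the pads) lies 19 mm behind it; z points along the fingers, y is the direction in which the jaws open and shut (so a half turn about z gives the same grasp; the last joint's range is limited). The gripper opens to 85 mm and grips with 20 to 120 N. Pads are 22 mm wide; open, the fingers measure 114 mm over their backs; the gripper's body (76 mm by 85 mm) begins 54 mm behind the grasp point. The pads swing forward as they close: fully open they stand 13 mm farther back than shut.
Start: joints at [62.2, 7.471, 85.268, -0, 87.261, -4.893], TCP at [233.52, 552.697, 231.292] pointing down, gripper open.
Joint ranges: [-169.43, 169.43], [-51.17, 129.36], [1.28, 143.12], [-76.62, 256.62], [0, 156.53], [-152.29, 152.29]. Speed limits (degrees/s): [136.94, 136.94, 159.86, 180, 180, 180].

INTERFACE

Orientations are given as [roll, pitch, yaw] about the fixed x, y, z axes, in that order (R = Rz(yaw) Ry(pitch) Rx(roll)).
In Python, from bench import r gives the robot as it stands.
- The arm moves only by the shell command python3 -m jog 'ROWS' [FORCE]. ROWS is JSON, a list of rows, each a list of 5 numbers: the shift along the tool's x, y, z in m, then the turn about the tool's z in rad, then the opening, from 0 (shut) to 1 (fully open). A call has 1 to 20 rows; each row is the pose to reach, as a shift and turn from the pose measured when the call began, along the tool's axes at that moment; what a row does not reach only later rows make up. A row lasts 1/10 s, in which the tool goes at most 50 mm and 8.59 degrees, less where a joint would pass 70% of its speed; a pose out of reach is approached as far as the arm can. A call with a gripper value outside its range is refused whole. The fingers move at their own pace and stop on an object; FORCE is the grip in N (left out, the last holds). Time passes only in rows, so rows that repeat a pose let the fingers close. It gives the time, the measured TCP pose, the force and the opening at its end, in the units of the state.
- r.sense(): the state, without advancing time (a new reading comes with each control period).
- r.snapshot(name): name is "scene" or "top" or "wrist"; returns a dict with "pixels" (384x512x3 uint8, red, green, blue), "K" (3x3 intrinsics, pixels), "R" (3x3) and "t" (3): a world point X has camera coordinates R X + t. Camera axes: x right, y down, z forward; pixel columns grow to the right and rows downward; lengths in mm; the calibration is good to about 2 mm. A picture is of the moment at which its call begins. There is no depth.
- r.hand_in(): hands the job in, once; it reports no verdict.
The state is a dict: "time": time; "joint_pos": joint angles; "qd": joint speeds; "joint_efforts": joint torques, N m; "tool_pos": TCP position; "tcp_rot": TCP orientation; "ft_force": force on the tool from outside, world axes, zero at the start; "wrist_torque": the same for the moment, N m; "finger_gap": finger opening in mm.
Only numpy, scipy, OpenCV 4.12 (cv2) and the standard library are available. Lean on these libraries where they do the work, as an engineer would, in place of code of your own. Each camera call takes 0.05 s, during which the arm holds its last target.

TASK

The water filter by the sink is due for a new cartridge: first turn its black life dial anticlockwise (seen from above) fully back to its zero stop and leave it there. Then take off the round white filter cap; its quick-turn thread may be right- or left-handed and nothing shows which, so try both ways. Finish still holding the cap in the gripper, still and level, about 10 cm straight above its seat, without shifting the bottle, cup or tub standing by.

Things in the scene. Friction and masses are not known exactly. Their poses are not given: they have to be found in the camera images.
- station: The filter head: a fixed grey housing 150 (x) by 310 (y) by 80 mm high, bolted to the bench; origin at the centre of its underside, z up. In its frame the cap's seat is at (0, -85, 92) mm (on a steel collar 62 mm across that stands 12 mm above the housing's top) and the dial's axis is at (0, 90) mm.
- seat (a point): Centre of the top of the steel collar, fixed to the housing: the point where the cap's origin lies when the cap is on. The bore is 46 mm wide and about 42 mm deep below the housing's top.
- cap: The loose white filter cap, about 0.18 kg. Origin at the centre of its flange's underside, z up. Above it: a flange 68 mm across, 8 mm thick, then a round ribbed head 48 mm across, 30 mm high, gripped across its diameter any way round (a 3 mm rib on top along the cap's x). Below: a stem 22 mm across, 46 mm long, with two lugs, so it is out of the bore after a rise of 46 mm.
- cap_head (a point): Middle of the cap's round head, 23 mm above the cap's origin, on its axis. The cap turns with almost no friction. It rises at most 2 mm until turned about 1.1 rad (1.0 to 1.25 lifts freely, end stop near 1.35) in its loosening direction; the other way it meets a hard stop within 0.2 rad. Whether loosening is clockwise or anticlockwise differs from case to case and cannot be seen.
- dial (a joint): Angle of the black life dial in rad: 0 at the zero stop, growing clockwise seen from above, to 2.4. It has light friction (about 0.05 N m), stays where it is left, and starts between 0.6 and 1.4.
- dial_grip (a point): On the dial's vertical axis, at the height to grip its bar: bar 46 mm long, 14 mm thick, its top 7 mm above this point and its foot (a 48 mm disc) 23 mm below it. The bar lies along this point's x, which turns with the dial; at zero it lies along the housing's x, the white line on the bar towards the housing's -x side, at the longer scale mark.
- bottle: Bystander: closed white plastic bottle, 72 mm across, 170 mm high, standing loose; origin at the centre of its underside.
- cup: Bystander: steel cup, 72 mm across, 85 mm high, standing loose; origin at the centre of its underside.
- tub: Bystander: open pink plastic tub 200 by 120 by 60 mm high, loose; origin at the centre of its underside.
Things that resemble listed ones, but are neither listed nor needed, are in the scene too. Leave any turquoise look-alike of the cap alone.

How it is judged (in metres and radians):
On the way, in this order (a step that is already met when the one before it is completed fails the run):
1. the dial is back at its zero stop, the cap still on (value of joint dial below 0.06 rad and distance between cap and seat below 0.01 m), for 0.2 s.
2. the cap is unscrewed and out of its bore (z of cap in the frame of station above 0.142 m and contact force between cap and the fingers above 0.5 N), for 0.2 s.
At the end, for the whole second after the job is handed in: The dial is within 0.08 rad of its zero stop; the cap is held in the fingers, still (under 30 mm/s), within 15 degrees of level, its underside 70 to 150 mm above its seat and within 40 mm sideways of it, touching no part of the housing; bottle, cup and tub are within 30 mm of where they stood (value of joint dial below 0.08 rad and z of cap in the frame of station between 0.162 and 0.242 m and horizontal distance between cap and seat below 0.04 m and angle between cap's own z axis and vertical below 0.26 rad and linear speed of cap below 0.03 m/s and contact force between cap and the fingers above 0.5 N and contact force between cap and station below 0.1 N and distance of each of bottle, cup, tub from where it was at the start of the episode below 0.03 m); the arm keeps its last pose, push and grip.
It fails at once if bottle, cup or tub shifted (distance of any of bottle, cup, tub from where it was at the start of the episode above 0.03 m).
It also fails if it takes over 48 s, if anything falls off the work surface, if the arm or the gripper's body presses on something with over 40 N, if the wrist force passes 120 N, or if a joint passes its speed limit or range.

## Working session

There is one attempt and no reset: what is moved stays moved. The work goes in short steps, Python scripts to look and compute and a shell command to move; the robot and the scene stay as the last step left them, time stands still between calls to the robot, and variables do not carry over. Pictures are saved under pics/ and viewed, and the job is handed in when it is done.

```bash
ls; mkdir -p pics; python3 - <<'E'
from bench import r
import cv2, json, numpy as np
s=r.sense(); print(s)
for n in ["scene","top","wrist"]:
    d=r.snapshot(n); cv2.imwrite(f"pics/{n}0.png",d["pixels"][:,:,::-1])
    json.dump({k:np.array(d[k]).tolist() for k in "KRt"},open(f"{n}0.json","w")); print(n,d["K"],d["R"],d["t"])
E
```

```text
pics
{'time': 0.0, 'joint_pos': array([ 6.22030400e+01,  7.51712870e+00,  8.53319994e+01, -5.59239697e-04,
        8.72596971e+01, -4.89502936e+00]), 'qd': array([ 0.05127761,  0.00069296, -0.06423874, -0.05448811,  0.0507445 ,
       -0.10995693]), 'joint_efforts': array([-3.33688340e-04, -5.69387734e+01, -5.00555134e+01, -1.74591892e-04,
        1.45450851e-02,  1.95545323e-05]), 'tool_pos': array([233.23167866, 552.2037211 , 230.197285  ]), 'tcp_rot': array([-1.79891524e+02, -8.72958940e-03,  1.57098088e+02]), 'ft_force': array([ 0.27599485, -0.68184012,  0.14863786]), 'wrist_torque': array([0.03258844, 0.03326932, 0.01622528]), 'finger_gap': 85.37511555659403}
scene [[409.09475447   0.         254.05255244]
 [  0.         409.09475447 187.36368895]
 [  0.           0.           1.        ]] [[ 8.52445764e-01  5.22815617e-01  2.25400067e-04]
 [ 4.41262857e-01 -7.19243427e-01 -5.36633938e-01]
 [-2.80398486e-01  4.57550788e-01 -8.43815125e-01]] [-486.2380339  -227.26396613 1660.44176941]
top [[483.21787599   0.         257.04943381]
 [  0.         483.21787599 193.09229678]
 [  0.           0.           1.        ]] [[ 2.48376220e-02 -9.99681544e-01  4.46129337e-03]
 [-9.87448260e-01 -2.52294825e-02 -1.55914745e-01]
 [ 1.55977650e-01 -5.32744862e-04 -9.87760441e-01]] [ -43.92030068  577.50374681 1323.2323729 ]
wrist [[266.43702118   0.         254.92282062]
 [  0.         266.43702118 191.15304957]
 [  0.           0.           1.        ]] [[ 0.38911257  0.92118764 -0.00217769]
 [ 0.88967429 -0.37518607  0.26022118]
 [ 0.2388955  -0.10319276 -0.96554658]] [-598.62578572  -33.69295873  377.33039094]
```

View pics/scene0.png

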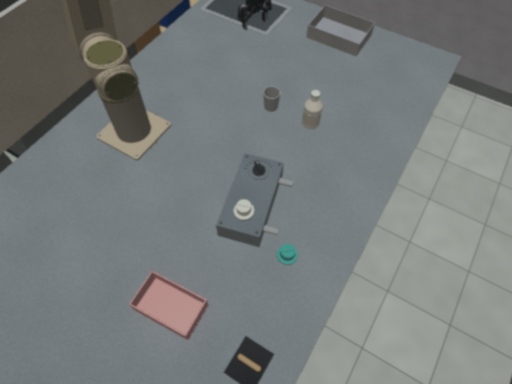

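View pics/top0.png

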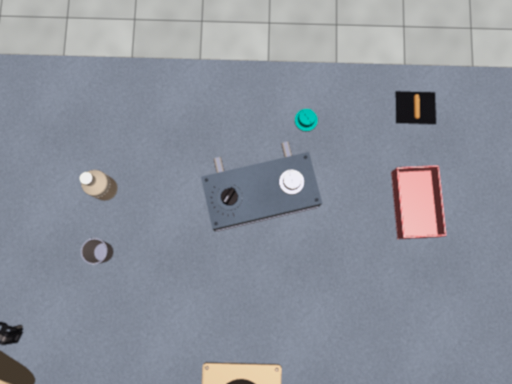

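View pics/wrist0.png

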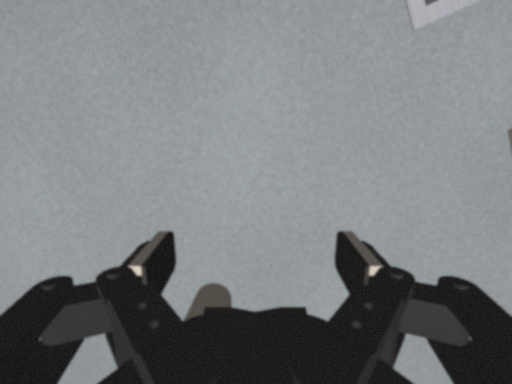

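```bash
cat > h.py <<'E'
import numpy as np, json, cv2
def cal(n): 
    d=json.load(open(n+".json")); return [np.array(d[k]) for k in "KRt"]
def ray(n,u,v,z):
    K,R,t=cal(n); c=-R.T@t; d=R.T@np.linalg.inv(K)@[u,v,1]; return c+d*(z-c[2])/d[2]
def proj(n,X):
    K,R,t=cal(n); p=K@(R@np.array(X,float)+t); return p[:2]/p[2]
def snap(n,name):
    from bench import r
    d=r.snapshot(n); cv2.imwrite(f"pics/{name}.png",d["pixels"][:,:,::-1])
    json.dump({k:np.array(d[k]).tolist() for k in "KRt"},open(f"{name}.json","w"))
def crop(name,x0,y0,x1,y1,f,out=None):
    im=cv2.imread(f"pics/{name}.png")[y0:y1,x0:x1]; cv2.imwrite(f"pics/{out or name+'c'}.png",cv2.resize(im,None,fx=f,fy=f,interpolation=cv2.INTER_CUBIC))
E
python3 - <<'E'
from h import *
crop("top0",190,100,330,240,5)
crop("scene0",205,145,305,270,5)
E
```

```text
(no output)
```

View pics/top0c.png

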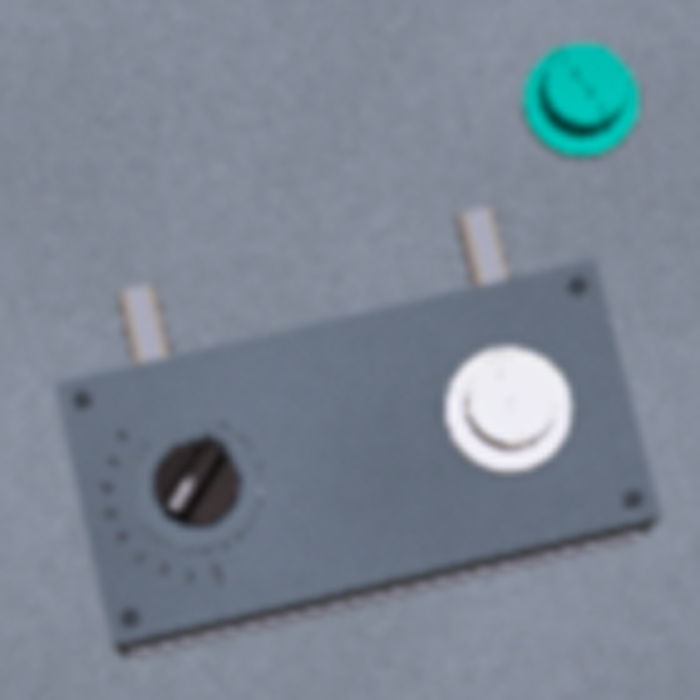

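View pics/scene0c.png

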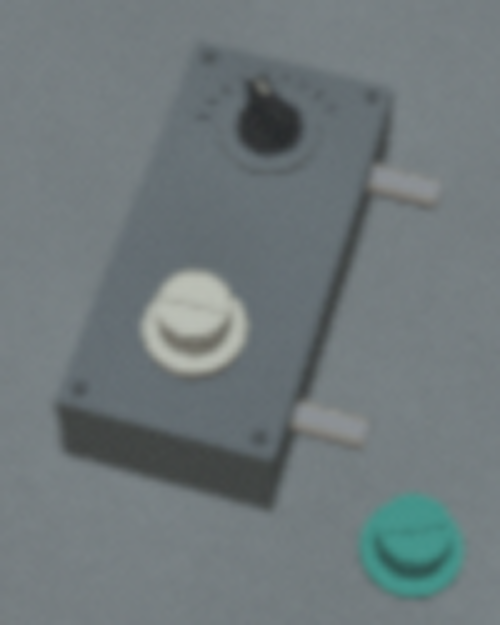

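```bash
python3 - <<'E'
from h import *
px=lambda a,b:(190+a/5-.4,100+b/5-.4)
C=[ray("top0",*px(*p),80)[:2] for p in [(60,382),(595,262),(660,517),(122,643)]]
# order: (+x,+y),(+x,-y),(-x,-y),(-x,+y) 
for c in C: print(c.round(1))
print([np.linalg.norm(C[i]-C[(i+1)%4]).round(1) for i in range(4)])
o=np.mean(C,0); ex=(C[0]+C[1]-C[2]-C[3]); y1=(C[0]+C[3]-C[1]-C[2])
yaw1=np.degrees(np.arctan2(ex[1],ex[0])); yaw2=np.degrees(np.arctan2(-y1[0],y1[1])); print("o",o,yaw1,yaw2)
a=np.radians(yaw2);Rz=np.array([[np.cos(a),-np.sin(a)],[np.sin(a),np.cos(a)]])
print("seat",o+Rz@[0,-85],"dial",o+Rz@[0,90])
print("head top z130 in top:",ray("top0",*px(510,402),130)[:2],"flange z100",ray("top0",*px(509,409),100)[:2])
print("dial top110",ray("top0",*px(207,474),110)[:2],"foot z~85",ray("top0",*px(197,483),85)[:2])
sc=lambda a,b:(205+a/5-.4,145+b/5-.4)
print("scene head",ray("scene0",*sc(195,305),130)[:2],"flange",ray("scene0",*sc(195,325),100)[:2],"dialfoot",ray("scene0",*sc(268,128),85)[:2])
C2=[ray("scene0",*sc(*p),80)[:2] for p in [(395,92),(278,460),(60,405),(198,42)]]
for c in C2: print(c.round(1))
d1=ray("top0",*px(176,500),108)[:2];d2=ray("top0",*px(220,447),108)[:2]; d=d1-d2; print("bar dir line end",np.degrees(np.arctan2(d[1],d[0])), np.linalg.norm(d),(d1+d2)/2)
for n,u,v,z in [("bottle",97,186,0),("cup",95,252,60),("tub",420,202,30)]: print(n,ray("top0",u,v,z))
E
```

```text
[617.  125.6]
[ 693.  -170.7]
[ 549.9 -207.7]
[473.1  85.6]
[np.float64(305.9), np.float64(147.8), np.float64(303.2), np.float64(149.4)]
o [583.25343156 -41.77312271] 15.00444438226075 14.536163008450545
seat [ 604.58766772 -124.05222314] dial [560.66424033  45.3459248 ]
head top z130 in top: [ 602.76395493 -120.56554566] flange z100 [ 604.49490077 -122.24922823]
dial top110 [562.8649502   40.77114485] foot z~85 [561.56948581  47.44137031]
scene head [ 606.19928298 -123.14641042] flange [ 604.56801691 -121.76411517] dialfoot [558.27612309  47.93407974]
[618.3 126. ]
[ 697.2 -168.8]
[ 554.9 -209.6]
[472.9  89.8]
bar dir line end 142.39106280071582 37.2979822763597 [563.34761621  45.72408759]
bottle [594.64823606 439.90827006   0.        ]
cup [401.12150537 411.22688915  60.        ]
tub [ 566.97517756 -496.00058181   30.        ]
```

```bash
python3 -m jog '[[-0.499,-0.338,0.0,0.257,1],[-0.499,-0.338,0.0,0.257,1],[-0.499,-0.338,0.0,0.257,1],[-0.499,-0.338,0.0,0.257,1],[-0.499,-0.338,0.0,0.257,1],[-0.499,-0.338,0.0,0.257,1],[-0.499,-0.338,0.0,0.257,1],[-0.499,-0.338,0.0,0.257,1],[-0.499,-0.338,0.0,0.257,1],[-0.499,-0.338,0.0,0.257,1],[-0.499,-0.338,0.0,0.257,1],[-0.499,-0.338,0.0,0.257,1],[-0.499,-0.338,0.0,0.257,0.6],[-0.499,-0.338,0.0,0.257,0.6],[-0.499,-0.338,0.0,0.257,0.6]]' 25
python3 -c "
from h import *
snap('wrist','wrist1')
from bench import r;print(r.sense())"
```

```text
time: 1.65
tool_pos: [560.9, 47.4, 230.5]
tcp_rot: [-179.9, -0.0, 142.4]
ft_force: [-0.5, 0.3, 0.6]
finger_gap: 51.4
{'time': 1.7, 'joint_pos': array([-3.09651604e-01,  1.82670621e+00,  9.12795432e+01, -5.20983628e-02,
        8.69668210e+01, -5.27402578e+01]), 'qd': array([ 0.74824258, -0.48375789,  0.08217674, -0.07302861, -0.05480183,
       -0.07812938]), 'joint_efforts': array([-9.65105854e-01, -5.12578332e+01, -5.01289058e+01, -7.92831508e-02,
       -1.72393100e-02,  5.08492521e-04]), 'tool_pos': array([560.81613018,  47.83857275, 230.71589171]), 'tcp_rot': array([-1.79914356e+02, -2.66621037e-02,  1.42433376e+02]), 'ft_force': array([ 1.39982567, -0.00270993,  0.50906324]), 'wrist_torque': array([-0.00165664,  0.02906194, -0.02389943]), 'finger_gap': 51.388716634912214}
```

View pics/wrist1.png

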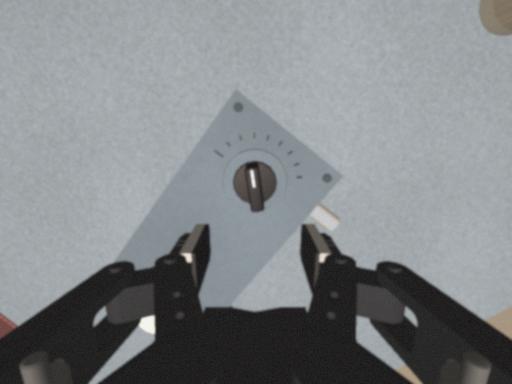

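```bash
python3 - <<'E'
from h import *
crop("wrist1",205,80,355,240,5)
print("tcp proj of dial pt",proj("wrist1",[561,46,110]),proj("wrist1",[561,46,85]),proj("wrist1",[604.5,-123,130]))
E
```

```text
tcp proj of dial pt [254.49267884 187.3142615 ] [254.57006326 181.75409476] [154.81545211 315.71864322]
```

View pics/wrist1c.png

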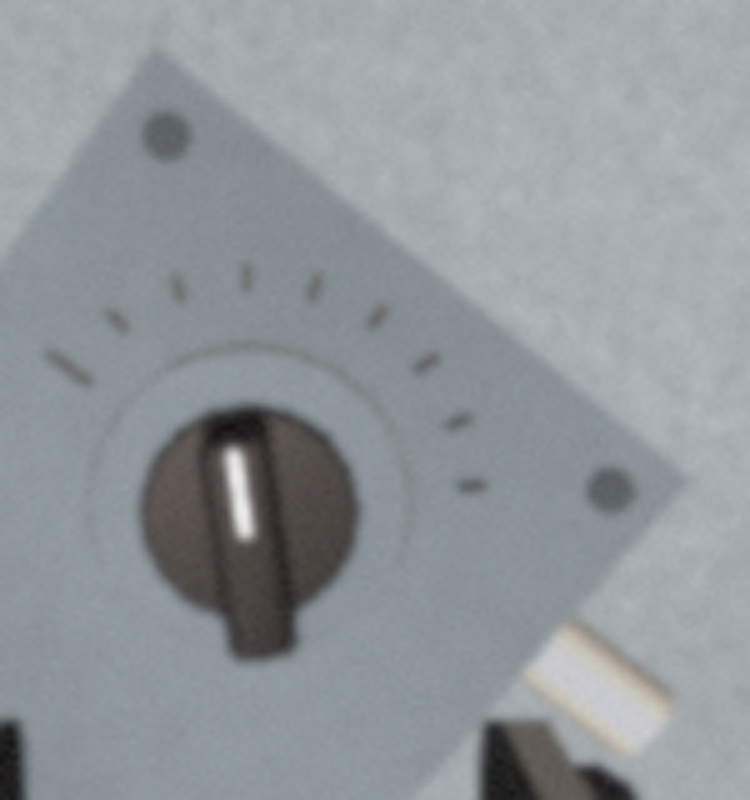

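```bash
python3 - <<'E'
from h import *
px=lambda a,b:(205+a/5-.4,80+b/5-.4)
f=lambda a,b,z: ray("wrist1",*px(a,b),z)[:2]
A=f(234,428,110);B=f(262,640,110);d=A-B
print("bar",A,B,np.linalg.norm(d),np.degrees(np.arctan2(d[1],d[0])),"ctr",(A+B)/2)
w=f(203,500,110)-f(288,500,110);print("width",np.linalg.norm(w))
l=f(233,447,110)-f(246,540,110);print("line",np.degrees(np.arctan2(l[1],l[0])))
c=f(249,510,85);print("foot",c, "w",np.linalg.norm(f(141,508,85)-f(357,508,85)))
m=f(48,352,80)-f(90,382,80);print("zero mark",np.degrees(np.arctan2(m[1],m[0])))
m=f(70,367,80)-f(249,506,80);print(np.degrees(np.arctan2(m[1],m[0])))
p=f(155,45,80);q=f(685,482,80);e=p-q;print("edge",np.degrees(np.arctan2(e[1],e[0])),np.linalg.norm(e),p,q)
E
```

```text
bar [541.20104459  57.39235971] [579.74323218  34.82479557] 44.663129931 149.64979446209247 ctr [560.47213838  46.10857764]
width 17.113122766370832
line 150.04009301225892
foot [560.74707041  45.95774868] w 47.712351381559564
zero mark -163.75648739413444
-166.1233180591385
edge -165.75548037301306 148.39491817886218 [472.16153665  89.83778424] [615.99397145 126.35192453]
```

```bash
python3 -m jog '[[-0.001,-0.001,0.04,-0.129,0.6],[-0.001,-0.001,0.08,-0.129,0.6],[-0.001,-0.001,0.11,-0.129,0.6],[-0.001,-0.001,0.13,-0.129,0.6],[-0.001,-0.001,0.1435,-0.129,0.6],[-0.001,-0.001,0.1435,-0.129,0.6]]' 25
python3 -c "
from h import *
snap('wrist','wrist2')"
```

```text
time: 2.3
tool_pos: [559.0, 47.4, 85.3]
tcp_rot: [-179.8, -0.2, 149.9]
ft_force: [-0.1, 0.3, -0.3]
finger_gap: 51.2
```

View pics/wrist2.png

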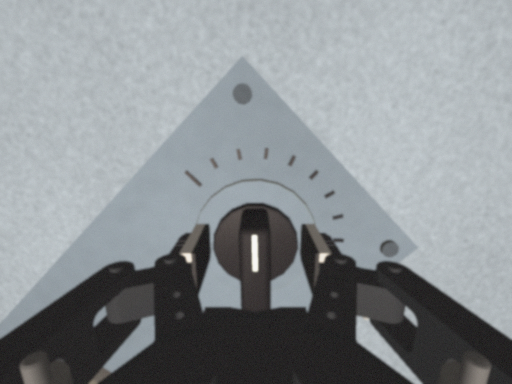

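The bar (line at 254,250) is centred between the pads. Close on it.

```bash
python3 -m jog '[[0.0,0,0,0,0.1],[0.0,0,0,0,0],[0.0,0,0,0,0],[0.0,0,0,0,0]]' 25
python3 -c "
from h import *
snap('wrist','wrist3')
from bench import r;print(r.sense())"
```

```text
time: 2.75
tool_pos: [560.5, 46.8, 88.2]
tcp_rot: [-179.9, -0.0, 149.9]
ft_force: [-3.2, -4.1, 1.0]
finger_gap: 45.7
{'time': 2.8, 'joint_pos': array([-3.95422915e-01,  8.37720160e+00,  9.96956401e+01, -8.81375035e-02,
        7.20138238e+01, -6.02631033e+01]), 'qd': array([-0.04340783, -0.07577165, -0.20365638, -0.0382817 ,  0.0631703 ,
       -0.01149771]), 'joint_efforts': array([ 2.00011097e+00, -5.40265667e+01, -4.78098428e+01,  1.31930239e+00,
       -1.36830635e+00, -7.88503268e-03]), 'tool_pos': array([560.54553562,  46.79883428,  88.22283317]), 'tcp_rot': array([-1.79884247e+02, -3.37091339e-02,  1.49894925e+02]), 'ft_force': array([-3.90469525, -3.01087394,  2.46067688]), 'wrist_torque': array([-0.63314357,  0.65110536, -0.02524975]), 'finger_gap': 45.921063333019944}
```

View pics/wrist3.png

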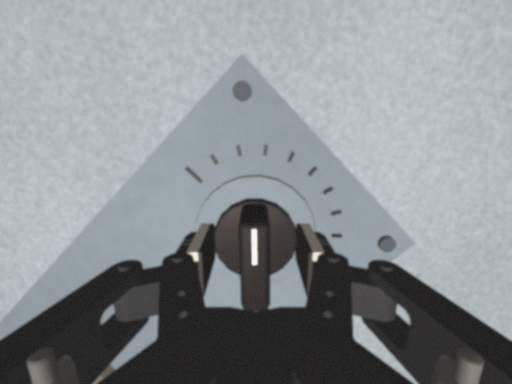

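```bash
python3 - <<'E'
from h import *
crop("wrist3",170,160,350,330,4)
crop("wrist2",170,160,350,330,4)
c,s=np.cos(np.linspace(0,6.28,100)),np.sin(np.linspace(0,6.28,100))
for n in["wrist1","wrist2","wrist3"]:
  K,R,t=cal(n); print(n,"cam",(-R.T@t).round(1))
  for z in (80,85,90,95,100,105):
    P=np.array([proj(n,[560.6+24*a,46.1+24*b,z]) for a,b in zip(c,s)]); print(z,P.min(0).round(1),P.max(0).round(1))
E
```

```text
wrist1 cam [508.9  87.3 372. ]
80 [233.1 159.1] [275.8 200.9]
85 [232.7 159.8] [276.2 202.2]
90 [232.3 160.5] [276.5 203.5]
95 [231.9 161.2] [276.9 204.9]
100 [231.5 161.9] [277.2 206.3]
105 [231.1 162.7] [277.6 207.8]
wrist2 cam [502.7  80.1 227. ]
80 [214.9 198. ] [295.2 272.2]
85 [213.6 200.5] [296.4 276.7]
90 [212.2 203.2] [297.7 281.6]
95 [210.8 206.1] [299.1 286.7]
100 [209.2 209.2] [300.6 292.3]
105 [207.5 212.5] [302.2 298.1]
wrist3 cam [503.8  79.6 229.7]
80 [215.1 193.9] [294.2 267.2]
85 [213.8 196.3] [295.4 271.6]
90 [212.5 198.8] [296.7 276.2]
95 [211.1 201.6] [298.  281.2]
100 [209.6 204.5] [299.5 286.4]
105 [208.  207.6] [301. 292.]
```

View pics/wrist3c.png

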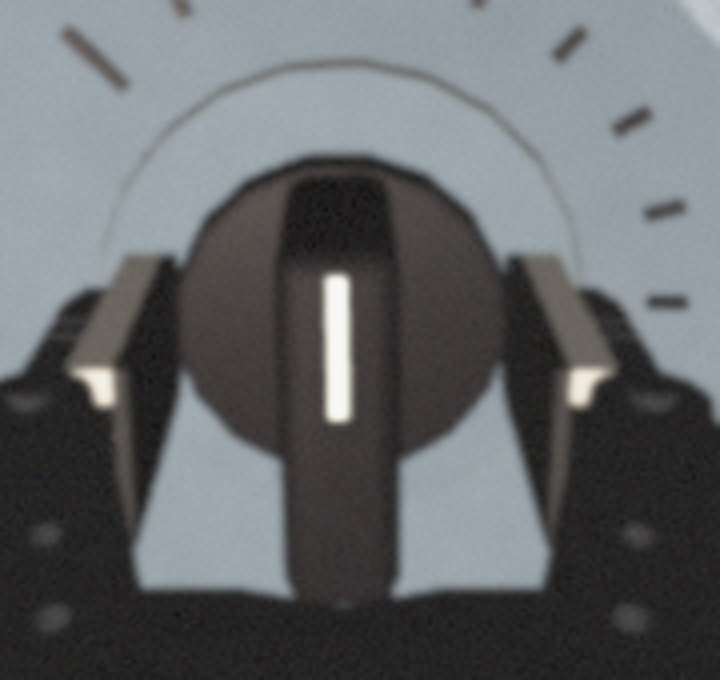

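View pics/wrist2c.png

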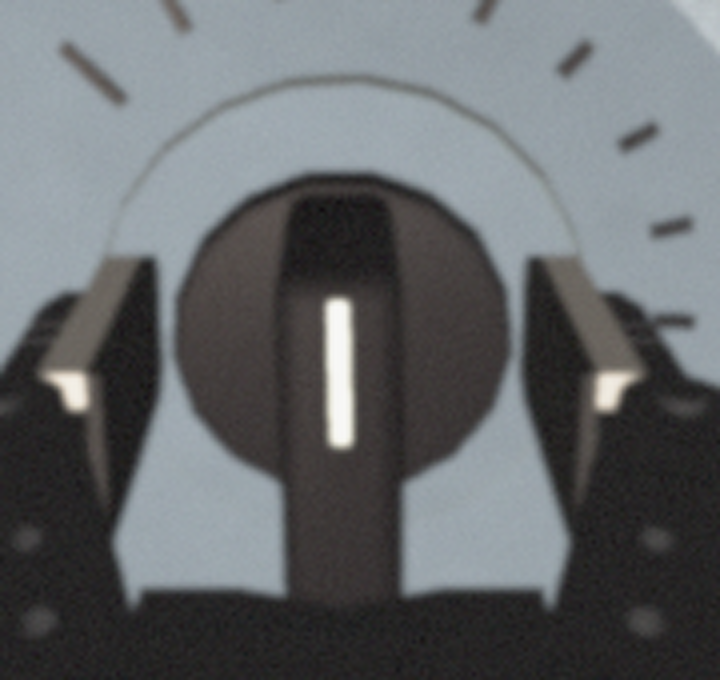

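The fingers stopped at 46 mm, on the foot disc (48 mm), not on the bar. I'll open, rise 8 mm and close again.

```bash
python3 -m jog '[[0,0,0,0,0.65],[0,0,0,0,0.65],[0,0,-0.008,0,0.65],[0,0,-0.008,0,0.65],[0,0,-0.008,0,0.0],[0,0,-0.008,0,0.0],[0,0,-0.008,0,0.0],[0,0,-0.008,0,0],[0,0,-0.008,0,0],[0,0,-0.008,0,0]]' 25
python3 -c "
from h import *
snap('wrist','wrist4')
from bench import r;print(r.sense())"
```

```text
time: 3.8
tool_pos: [560.4, 46.8, 96.1]
tcp_rot: [-179.9, -0.1, 149.9]
ft_force: [-2.0, -0.4, 0.9]
finger_gap: 13.3
{'time': 3.85, 'joint_pos': array([-3.96267414e-01,  7.85448802e+00,  9.93783375e+01, -9.20770420e-02,
        7.28775209e+01, -6.02640352e+01]), 'qd': array([-0.03788455,  0.00445786,  0.02855693, -0.01292933,  0.01403926,
        0.07816462]), 'joint_efforts': array([ 2.66849175e-01, -5.30007005e+01, -4.66766560e+01,  1.50789865e-01,
       -7.24505559e-01, -3.67655349e-02]), 'tool_pos': array([560.38263676,  46.76518053,  96.1559507 ]), 'tcp_rot': array([-1.79868894e+02, -5.22137051e-02,  1.49894902e+02]), 'ft_force': array([-2.30450462, -0.50093525,  2.00669732]), 'wrist_torque': array([-0.04745704,  0.30543098, -0.07978817]), 'finger_gap': 13.682777941485519}
```

View pics/wrist4.png

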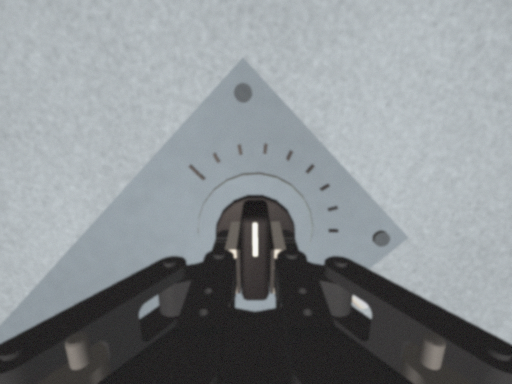

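Bar gripped at 14 mm. Turning anticlockwise.

```bash
python3 -m jog '[[0,0,0,-0.12,0],[0,0,0,-0.24,0],[0,0,0,-0.36,0],[0,0,0,-0.48,0],[0,0,0,-0.58,0],[0,0,0,-0.66,0],[0,0,0,-0.72,0],[0,0,0,-0.77,0],[0,0,0,-0.79,0],[0,0,0,-0.81,0],[0,0,0,-0.81,0]]' 25
python3 -c "
from h import *
snap('wrist','wrist5')
from bench import r;print(r.sense())"
```

```text
time: 4.95
tool_pos: [560.5, 46.5, 96.2]
tcp_rot: [-179.9, -0.1, -163.7]
ft_force: [-1.1, -4.0, 1.7]
finger_gap: 13.4
{'time': 5.0, 'joint_pos': array([  -0.41815548,    7.85639805,   99.37579927,   -0.10852305,
         72.8650649 , -106.62159004]), 'qd': array([ 0.03215463, -0.03964522,  0.02013287, -0.04612883,  0.07329112,
        0.29169121]), 'joint_efforts': array([  2.53181688, -52.99315453, -46.17054462,   0.96845739,
        -0.24629393,  -0.78960355]), 'tool_pos': array([560.49771823,  46.45036226,  96.1598803 ]), 'tcp_rot': array([-1.79928509e+02, -1.22875346e-01, -1.63764581e+02]), 'ft_force': array([-0.84609195, -2.7634828 ,  1.5151668 ]), 'wrist_torque': array([-0.54463759,  0.12931495, -0.63883974]), 'finger_gap': 13.550016046743488}
```

View pics/wrist5.png

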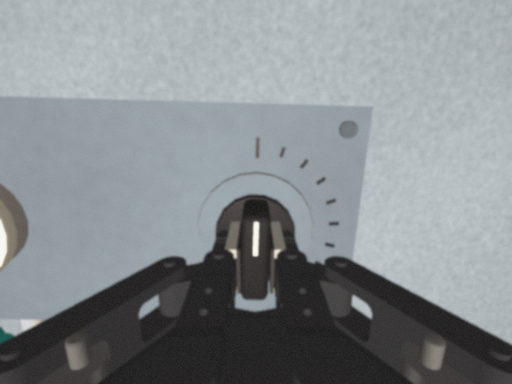

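```bash
python3 -m jog '[[0,0,0,0,0.5],[0,0,0,0,0.5],[0,0,0,0,0.5],[0,0,-0.02,0,0.6],[0,0,-0.06,0,0.6],[0,0,-0.11,0,1],[0,0,-0.12,0,1],[0,0,-0.12,0,1]]' 25
python3 -c "
from h import *
snap('wrist','wrist6')
from bench import r;print(r.sense())"
```

```text
time: 5.8
tool_pos: [562.6, 46.9, 219.6]
tcp_rot: [-179.8, 0.2, -163.7]
ft_force: [0.5, 0.4, -0.4]
finger_gap: 85.5
{'time': 5.85, 'joint_pos': array([-3.82322481e-01,  2.18064612e+00,  9.23659932e+01, -9.46662998e-02,
        8.54290630e+01, -1.06626291e+02]), 'qd': array([-5.80399332e-02,  1.76599142e+00,  2.93723355e+00,  1.30149592e-03,
       -4.51558804e-01,  5.19880586e-02]), 'joint_efforts': array([ 2.62140617e-02, -5.45379746e+01, -5.25554287e+01, -8.93993361e-03,
        1.44364941e-01,  2.49081114e-05]), 'tool_pos': array([561.29969982,  46.85481876, 216.85874806]), 'tcp_rot': array([-1.79902627e+02, -3.72560588e-03, -1.63748511e+02]), 'ft_force': array([-0.32983805,  0.16018063, -0.88482242]), 'wrist_torque': array([-0.02912102,  0.05845073, -0.03604391]), 'finger_gap': 85.19621357948046}
```

View pics/wrist6.png

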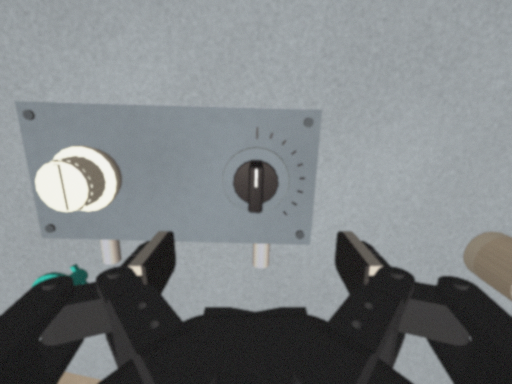

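```bash
python3 - <<'E'
from h import *
crop("wrist6",220,110,300,220,7)
crop("wrist6",10,90,140,250,5,"wrist6d")
E
```

```text
(no output)
```

View pics/wrist6c.png

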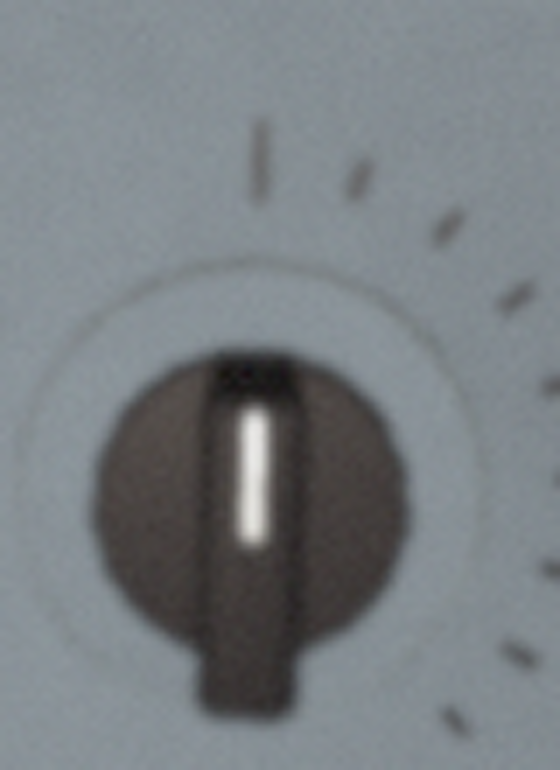

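View pics/wrist6d.png

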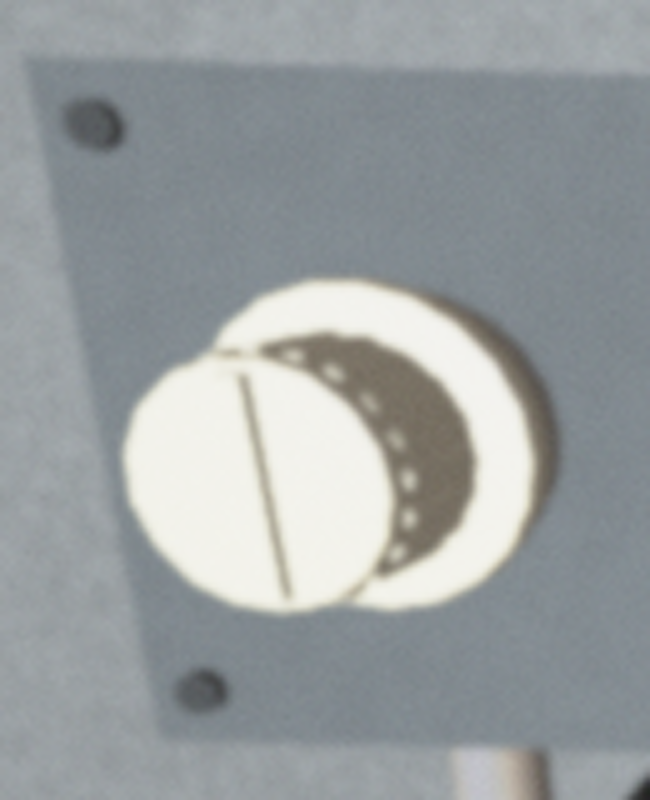

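```bash
python3 - <<'E'
from h import *
n="wrist6"
f=lambda a,b,z: ray(n,220+a/7-.43,110+b/7-.43,z)[:2]
g=lambda a,b,z: ray(n,10+a/5-.4,90+b/5-.4,z)[:2]
def ang(d): return np.degrees(np.arctan2(d[1],d[0]))
print("line",ang(f(257,405,110)-f(252,547,110)),"bar sides",ang(f(216,400,110)-f(204,710,110)),ang(f(296,400,110)-f(294,710,110)))
print("mark",ang(f(262,118,80)-f(259,205,80)),ang(f(260,160,80)-f(252,505,85)))
# long edges of housing in full image
P=lambda u,v:ray(n,u,v,80)[:2]
print("edge yaw",ang(P(320,109.5)-P(17,101.5))-90,ang(P(309,243.5)-P(42,238))-90)
print("side",ang(P(320,110)-P(309,244)))
# cap head top ellipse z=130: fit
for z in (130,): print("head", [ (g(a,b,z)).round(1) for a,b in [(125,455),(397,500),(215,357),(285,612)]])
top=np.array([g(a,b,130) for a,b in [(125,455),(160,380),(215,357),(340,385),(397,500),(375,570),(285,612),(180,565)]],np.float32)
print(cv2.minEnclosingCircle(top))
fl=np.array([g(a,b,100) for a,b in [(345,280),(440,310),(505,385),(533,470),(510,550),(430,605),(230,330)]],np.float32)
A=np.c_[2*fl,np.ones(len(fl))];s=np.linalg.lstsq(A,(fl**2).sum(1),rcond=None)[0];print("flange",s[:2],np.sqrt(s[2]+s[0]**2+s[1]**2))
A=np.c_[2*top,np.ones(len(top))];s=np.linalg.lstsq(A,(top**2).sum(1),rcond=None)[0];print("head",s[:2],np.sqrt(s[2]+s[0]**2+s[1]**2))
E
```

```text
line -165.6563421120274 bar sides -166.1874236527064 -163.7133364198116
mark -165.65477623210242 -165.01918696070624
edge yaw 14.806652371616579 15.077255834110218
side -164.96490365916156
head [array([ 605.4, -145.8]), array([600.1, -98.1]), array([ 583.1, -131.9]), array([ 627.4, -115.4])]
((603.7233276367188, -121.40157318115234), 24.452768325805664)
flange [ 604.64952327 -121.95635589] 33.5237083794661
head [ 603.92839663 -121.50542403] 23.9397645525761
```

```bash
python3 -m jog '[[0.006,-0.05,0,0.15,1],[0.006,-0.1,0,0.3,1],[0.006,-0.14,0,0.45,1],[0.006,-0.174,0,0.6,1],[0.006,-0.174,0.0,0.75,1],[0.006,-0.174,0.02,0.9,1],[0.006,-0.174,0.04,1.05,1],[0.006,-0.174,0.045,1.096,1],[0.006,-0.174,0.045,1.096,1],[0.006,-0.174,0.045,1.096,1]]' 40
python3 -c "
from h import *
snap('wrist','wrist7')
from bench import r;print(r.sense())"
```

```text
time: 6.85
tool_pos: [603.4, -121.6, 170.4]
tcp_rot: [-179.9, -0.1, 133.6]
ft_force: [0.0, 0.5, 0.5]
finger_gap: 85.3
{'time': 6.9, 'joint_pos': array([-1.61171534e+01,  1.18799893e+01,  8.66624685e+01, -8.40707044e-02,
        8.14774292e+01, -5.96576535e+01]), 'qd': array([ 0.05460127, -0.77890198, -0.90537959, -0.09871874,  0.11972139,
        0.35620467]), 'joint_efforts': array([-3.95908195e-02, -5.87818730e+01, -4.80449367e+01, -1.19519801e-02,
        2.06286146e-02,  3.14923259e-02]), 'tool_pos': array([ 603.90262341, -121.7597449 ,  171.37473253]), 'tcp_rot': array([-1.79918199e+02,  2.48277804e-02,  1.33552991e+02]), 'ft_force': array([-0.33596844,  0.13724027,  0.64917871]), 'wrist_torque': array([ 0.03207192,  0.0255237 , -0.01995255]), 'finger_gap': 85.37161816331252}
```

View pics/wrist7.png

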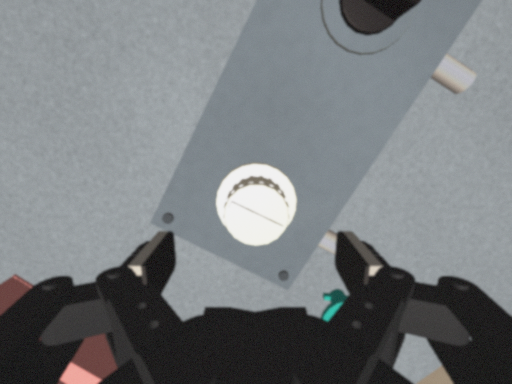

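Cap head (257,214) is centred between the jaws, and the turquoise look-alike is off at (334,303). Descend and grip.

```bash
python3 -m jog '[[0,0,0.025,0,1],[0,0,0.045,0,1],[0,0,0.06,0,1],[0,0,0.066,0,1],[0,0,0.066,0,0.7],[0,0,0.066,0,0.4],[0,0,0.066,0,0.4],[0,0,0.066,0,0.4],[0,0,0.066,0,0.4]]' 40
python3 -c "
from h import *
snap('wrist','wrist8')
from bench import r;print(r.sense())"
```

```text
time: 7.8
tool_pos: [605.0, -122.2, 107.1]
tcp_rot: [-180.0, 0.2, 133.6]
ft_force: [-1.6, 1.0, 6.6]
finger_gap: 46.8
{'time': 7.85, 'joint_pos': array([-16.12518342,  15.00463096,  89.9884156 ,  -0.09061509,
        74.86221943, -59.65729485]), 'qd': array([-0.0569446 ,  0.03081511, -0.00970802, -0.02518131,  0.05616165,
       -0.04020522]), 'joint_efforts': array([ 2.69021024e-02, -5.71573627e+01, -4.42557979e+01,  1.20152249e-01,
       -1.86269693e-01,  7.04346472e-03]), 'tool_pos': array([ 604.97072537, -122.18680397,  107.14853794]), 'tcp_rot': array([-1.79997566e+02,  1.69110507e-01,  1.33555668e+02]), 'ft_force': array([ 1.35748755, -0.0207555 ,  5.33205649]), 'wrist_torque': array([-0.07098979,  0.14059055, -0.01169167]), 'finger_gap': 46.7339199780761}
```

View pics/wrist8.png

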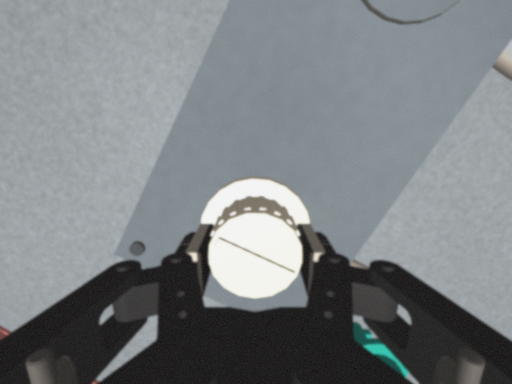

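```bash
python3 -m jog '[[0,0,-0.001,-0.08,0.4],[0,0,-0.001,-0.16,0.4],[0,0,-0.001,-0.24,0.4],[0,0,-0.001,-0.3,0.4],[0,0,-0.001,-0.3,0.4]]' 40
python3 -c "
from h import *
snap('wrist','wrist9')
from bench import r;s=r.sense();print(s['wrist_torque'],s['ft_force'],s['tcp_rot'],s['tool_pos'],s['finger_gap'])"
```

```text
time: 8.35
tool_pos: [604.7, -122.1, 107.9]
tcp_rot: [-179.9, 0.1, 150.8]
ft_force: [-0.2, -0.5, -2.2]
finger_gap: 46.7
[ 0.04484995  0.02346897 -0.00181829] [ 0.58803482 -0.79647865 -1.33444981] [-1.79943624e+02  1.32828606e-01  1.50672267e+02] [ 604.7555761  -122.1155748   107.87888985] 46.78183999406212
```

View pics/wrist9.png

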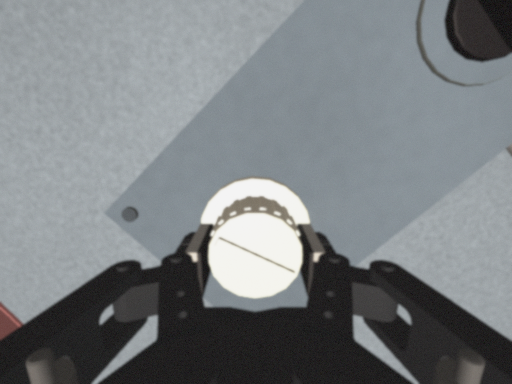

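No torque and the rib turns with the jaws through 0.30 rad (past the 0.2 rad stop), so loosening is anticlockwise. Continue to 1.12 rad.

```bash
python3 -m jog '[[0,0,0,-0.12,0.4],[0,0,0,-0.24,0.4],[0,0,0,-0.36,0.4],[0,0,0,-0.48,0.4],[0,0,0,-0.6,0.4],[0,0,0,-0.7,0.4],[0,0,0,-0.78,0.4],[0,0,0,-0.82,0.4],[0,0,0,-0.82,0.4],[0,0,-0.002,-0.82,0.4],[0,0,-0.004,-0.82,0.4],[0,0,-0.006,-0.82,0.4],[0,0,-0.006,-0.82,0.4]]' 40
python3 -c "
from h import *
snap('wrist','wrist10')
from bench import r;s=r.sense();print(s['wrist_torque'],s['ft_force'],s['tcp_rot'],s['tool_pos'],s['finger_gap'])"
```

```text
time: 9.7
tool_pos: [605.0, -122.2, 114.5]
tcp_rot: [-179.8, 0.1, -162.4]
ft_force: [0.1, -0.1, -1.3]
finger_gap: 46.5
[ 0.01793421  0.00309211 -0.01646595] [ 0.04914461 -0.31491076 -2.45870484] [-1.79845480e+02  7.75401101e-02 -1.62368079e+02] [ 604.95702486 -122.14998957  114.26289247] 46.65249742382307
```

View pics/wrist10.png

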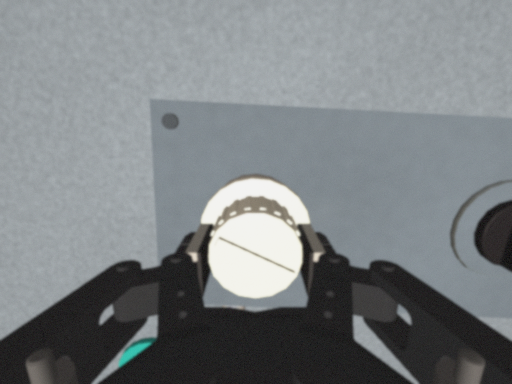

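Rose 6 mm with only the cap's weight on the wrist: free. Lift to 100 mm.

```bash
python3 -m jog '[[0,0,-0.01,0,0.4],[0,0,-0.02,0,0.4],[0,0,-0.03,0,0.4],[0,0,-0.04,0,0.4],[0,0,-0.05,0,0.4],[0,0,-0.06,0,0.4],[0,0,-0.07,0,0.4],[0,0,-0.08,0,0.4],[0,0,-0.088,0,0.4],[0,0,-0.093,0,0.4],[0,0,-0.093,0,0.4],[0,0,-0.093,0,0.4],[0,0,-0.093,0,0.4],[0,0,-0.093,0,0.4]]' 40
python3 -c "
from h import *
snap('wrist','wrist11');snap('scene','scene11');snap('top','top11')
crop('scene11',200,60,340,280,3)
from bench import r;s=r.sense();print(s['wrist_torque'],s['ft_force'],s['tcp_rot'],s['tool_pos'],s['finger_gap'],s['qd'])"
```

```text
time: 11.15
tool_pos: [604.4, -121.9, 206.6]
tcp_rot: [-179.9, 0.0, -162.4]
ft_force: [0.4, -1.2, -1.9]
finger_gap: 47.0
[ 0.04656596 -0.02789045 -0.04067262] [-0.52215321  1.04356757 -2.17722512] [-1.79863148e+02  5.19548582e-02 -1.62368276e+02] [ 604.61488864 -121.89959932  206.89835145] 46.673476679756554 [ 0.01120707 -0.15048969 -0.18871098 -0.06558863  0.09458278  0.05530444]
```

View pics/wrist11.png

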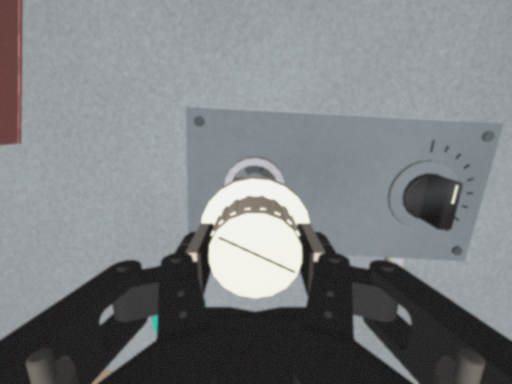

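View pics/scene11.png

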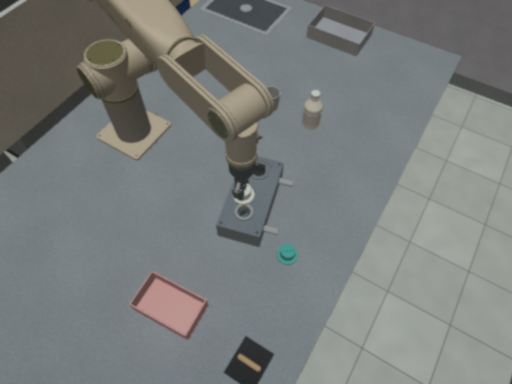

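View pics/top11.png

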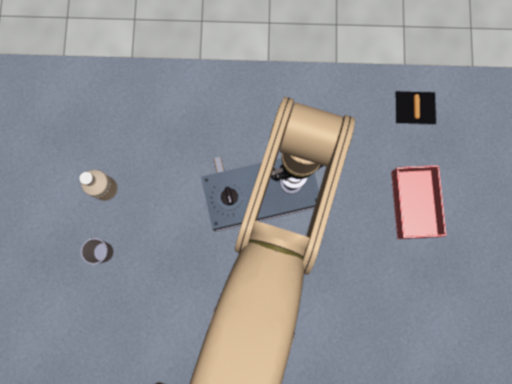

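```bash
python3 - <<'E'
from h import *
crop("wrist11",380,120,500,260,5)
crop("top11",205,170,260,225,10,"top11d")
E
```

```text
(no output)
```

View pics/wrist11c.png

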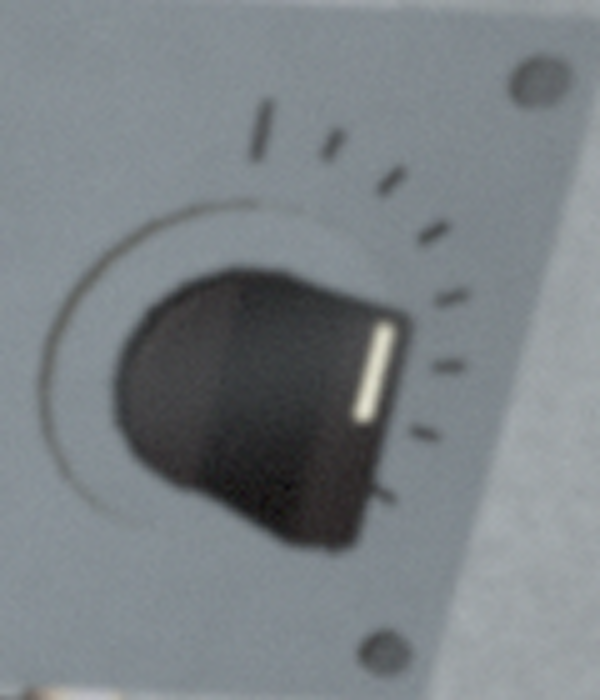

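View pics/top11d.png

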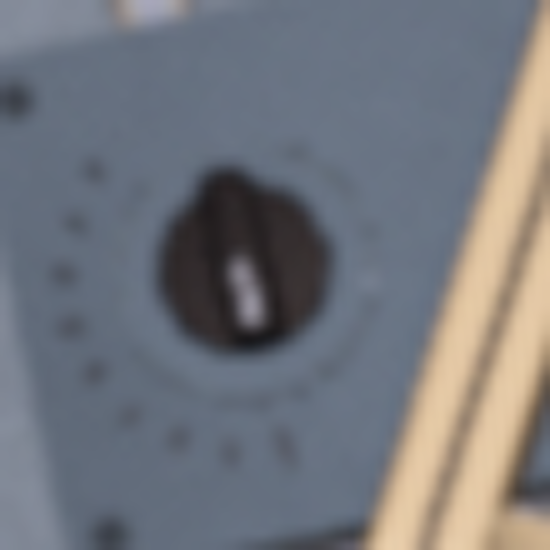

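The line on the dial, crop (240,260)→(255,325), runs parallel to the housing's end edge and points at the long mark. Bottle, cup and tub show at the same pixels as at the start. Handing in.

```bash
python3 -c "
from bench import r;print(r.hand_in());s=r.sense();print(s['time'],s['tool_pos'],s['finger_gap'],s['ft_force'])"
```

```text
the job is handed in; nothing more can be done
None
the job is handed in; nothing more can be done
```

The dial is back at its zero stop, the cap is off, and I handed the job in at about 11.3 s. No verdict was reported, and no state could be read afterwards.

- **Dial:** My first close was too low and caught the dial's foot disc (it stopped at 46 mm). I opened, went up 8 mm, gripped the bar and turned it about 0.8 rad anticlockwise. The wrist torque rose to 0.64 N m at the end, which I took as the stop. After release, the bar measured within about 1° of the zero mark. The last pictures show it still there, checked by eye only.
- **Cap:** I tried anticlockwise first and it turned freely past 0.2 rad, so it loosens anticlockwise and I did not need to try the other way. I turned it 1.12 rad and lifted it straight up with only its weight on the wrist.
- **Last checks before handing in:**
  - The cap was held at a 46.7 mm grip, with the tool about 100 mm above its gripping height and the arm at rest.
  - The tool was within 0.2° of vertical and within about 1 mm of the cap's measured axis.
  - The collar below was empty.
  - Bottle, cup and tub showed no shift in the top view.
- **Disagreements:** Estimates of the housing's angle differed by about 1°. Nothing else disagreed.

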